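# Rest the large taper plug gauge in its ring

## Task

Take the larger of the two taper plug gauges by its handle out of its wooden stand and lower it, cone down, into the ring gauge with the larger bore. Let it down gently until it just rests upright in the taper, never dropping it or pressing it in so that it wedges tight, then let go. Leave the smaller plug where it is.

Things in the scene. Friction and masses are not known exactly. Their poses are not given: they have to be found in the camera images.
- large_plug: Larger plug gauge, loose, 0.3-0.5 kg, round. Origin: centre of nose underside; z up. Above it, mm: steel cone 0-72, 22 wide at nose, 58 at top; dark collar 72-80, 72 wide; aluminium handle 80-140, 34 wide: grip here. Starts upright, hung by its collar in a through hole of a fixed wooden block 96 x 96 x 100 high, nose 28 above bench; lifts straight out, clear of the block after 72.
- large_ring: Larger ring gauge: bright steel, 84 mm wide, 76 high, on a dark flange 108 wide, fixed to the bench. Origin: centre of its underside on the bench; z up. Conical bore matching the large plug, 55 wide at the top mouth, 17 at the bottom. When the large plug just rests in it, the plug's nose is about 10 mm above this origin, its collar about 6 mm clear of the ring's top. Nothing yields below that.
- small_plug: Smaller plug gauge, loose, 0.2 kg, to be left alone. Origin: centre of nose underside; z up. Above it, mm: cone 0-52, 14 to 40 wide; collar 52-60, 52 wide; handle 60-102, 22 wide. Hung by its collar in a fixed wooden block 76 x 76 x 70 high, nose 18 above bench.
- small_ring: Smaller ring gauge, not used: bright steel, 60 mm wide, 56 high, on a flange 84 wide, bore 36 wide at the mouth, fixed to the bench. Origin: centre of its underside; z up.

How it is judged (in metres and radians):
At the end, for the whole second after the job is handed in: The large plug rests upright (within 10 degrees) in the bore of the large ring, centred within 10 mm and no more than 10 mm above its resting depth, at rest; the small plug is within 20 mm of where it started (horizontal distance between large_plug and large_ring below 0.01 m and z of large_plug in the frame of large_ring below 0.02 m and angle between large_plug's own z axis and vertical below 0.175 rad and linear speed of large_plug below 0.02 m/s and distance of small_plug from where it was at the start of the episode below 0.02 m); the robot touches nothing.
It fails at once if the large plug is dropped into the large ring (falls faster than 0.5 m/s there) (linear speed of large_plug above 0.5 m/s and horizontal distance between large_plug and large_ring below 0.03 m and z of large_plug in the frame of large_ring below 0.1 m).
It fails at once if the held plug is pressed into the large ring hard enough to wedge (more than 90 N summed around the bore, a push of about 40 N) (contact force between large_plug and large_ring above 90 N and contact force between the fingers and large_plug above 15 N).
It fails at once if the small plug is moved by more than 20 mm (distance of small_plug from where it was at the start of the episode above 0.02 m).
It also fails if it takes over 42 s, if anything falls off the work surface, if the arm or the gripper's body presses on something with over 40 N, if the wrist force passes 120 N, or if a joint passes its speed limit or range.

## Robot

A 7-joint arm with a two-finger parallel gripper is mounted at the origin on the work surface. World frame = base frame: x ahead of the robot, y to its left, z up, the work surface at z = 0. Lengths are in m, angles in degrees, forces in N, time in s.
With the tool pointing down it reaches from about 0.425 to 0.875 m from the base axis. Payload 4.7 kg.
Tool frame: the origin (TCP) lies at the very end of the fingers, on their centre line; the grasp point (between the pads) lies 19 mm behind it; z points along the fingers, y is the line along which they close (so a half turn about z gives the same grasp; the last joint's range is limited). The gripper opens to 87 mm and grips with 3 to 60 N. Pads are 19 mm wide; open, the fingers measure 117 mm over their backs; the gripper's body (75 mm by 190 mm) begins 51 mm behind the grasp point.
Start: joints at [76.438, 18.392, -4.016, 83.108, 1.295, 78.541, -3.26], TCP at [0.161, -0.63, 0.198] pointing down, gripper open.
Joint ranges: [-163.93, 163.93], [-17.29, 119.83], [-79.2, 71.16], [3.27, 140.29], [-89.18, 269.18], [5.43, 117.66], [-154.24, 154.24]. Speed limits (degrees/s): [147.25, 147.25, 180, 180, 180, 180, 180].

## Interface

Orientations are given as [roll, pitch, yaw] about the fixed x, y, z axes, in that order (R = Rz(yaw) Ry(pitch) Rx(roll)).
In Python, from cell import telemetry, cams, env gives the robot as it stands.
- The arm moves only by the tool arm_command, never from a script. Its argument "series" is text: rows parted by semicolons, each of 5 numbers parted by spaces: the shift along the tool's x, y, z in mm, then the turn about the tool's z in rad, then the closure in counts, from 0 (fully open) to 255 (shut). A call has 1 to 20 rows; each row shifts and turns the commanded pose from where the row before left it, along the tool's axes as they then stand; what a row does not reach is not made up. A row lasts 1/12 s, in which the tool goes at most 41.7 mm and 7.16 degrees, less where a joint would pass 70% of its speed; a pose out of reach is approached as far as the arm can. A call is refused whole if a number of a shift passes 41.7 or a number of a turn 0.125, either way. A call with a gripper value outside its range is refused whole. The fingers move at their own pace and stop on an object; "squeeze" is the grip in N (left out, the last holds). Time passes only in rows, so rows that do not move let the fingers close. It gives the time, the measured TCP pose, the force, the opening and the grip force at its end, in the units of the state.
- telemetry.get_obs(): the state, without advancing time (a new reading comes with each control period).
- cams.read_camera(name): name is "side" or "top"; returns the picture (480x640x3 uint8, blue, green, red); there is no depth.
- cams.calibration(name): a dict with "K" (3x3 intrinsics, pixels), "dist" ([k1, k2, p1, p2, k3] as OpenCV has them; the pictures are not rectified), "origin" and "rotation" of the camera in the world. Camera axes: x right, y down, z forward; pixel columns grow to the right and rows downward; lengths in m; the calibration is good to about 2 mm. A picture is of the moment at which its call begins. calibration takes no time and is no camera call.
- env.sign_off(): hands the job in; it is judged then, once.
The state is a dict: "time_s": time; "qpos": joint angles; "joint_velocities": joint speeds; "effort": joint torques, N m; "tool_pos": TCP position; "tool_rot": TCP orientation; "force": force on the tool from outside, world axes, zero at the start; "wrist_torque": the same for the moment, N m; "grip_width": finger opening in m; "grasp_force": force on a finger pad.
Only numpy, scipy, OpenCV 4.12 (cv2) and the standard library are available. Lean on these libraries where they do the work, as an engineer would, in place of code of your own. Each camera call takes 0.05 s, during which the arm holds its last target. There are 200 camera calls.

## Working session

There is one attempt and no reset: what is moved stays moved. The work goes in short steps, Python scripts to look and compute and a tool call to move; the robot and the scene stay as the last step left them, time stands still between calls to the robot, and variables do not carry over. Pictures are saved under pics/ and viewed, at most 10 in all, crops included, and the job is handed in when it is done.

Besides the shell and the picture viewer there is one more tool, called after ">>>" in YAML: its name, and indented under it one key for each argument. arm_command: Moves the arm, as the interface text tells. Its arguments: {"type":"object","properties":{"series":{"type":"string"},"squeeze":{"type":"number"}},"required":["series"]}

```bash
mkdir -p pics; python3 - <<'E'
from cell import telemetry,cams
import cv2
for n in("top","side"):
    cv2.imwrite(f"pics/{n}0.png",cams.read_camera(n)); c=cams.calibration(n); print(n,c)
o=telemetry.get_obs(); print({k:o[k] for k in("time_s","tool_pos","tool_rot","force","grip_width")})
E
```

```text
top {'K': array([[545.47717417,   0.        , 314.96074157],
       [  0.        , 545.47717417, 235.32867623],
       [  0.        ,   0.        ,   1.        ]]), 'dist': array([-0.12915001,  0.        ,  0.        ,  0.        ,  0.        ]), 'origin': array([ 0.38392754, -0.01245269,  0.8845128 ]), 'rotation': array([-1.68146363e+02, -1.40862074e-01, -9.19794340e+01])}
side {'K': array([[461.96335088,   0.        , 326.07877418],
       [  0.        , 461.96335088, 243.74763689],
       [  0.        ,   0.        ,   1.        ]]), 'dist': array([-0.09555958,  0.        ,  0.        ,  0.        ,  0.        ]), 'origin': array([ 0.34065613, -0.42745425,  0.50495982]), 'rotation': array([-132.60175621,    1.17391292,  -25.01434409])}
{'time_s': 0.1, 'tool_pos': array([ 0.16114779, -0.62917289,  0.19670797]), 'tool_rot': array([-1.79905477e+02,  5.95206944e-03,  1.43711483e+01]), 'force': array([-0.16829586, -0.40922677, -0.70501513]), 'grip_width': 0.08720896806547156}
```

View pics/top0.png

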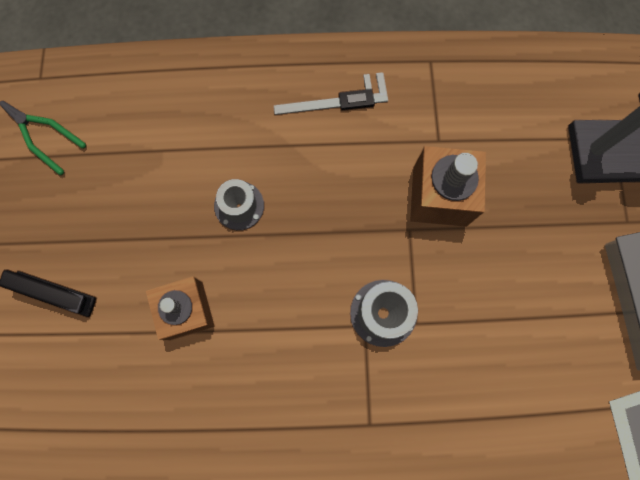

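View pics/side0.png

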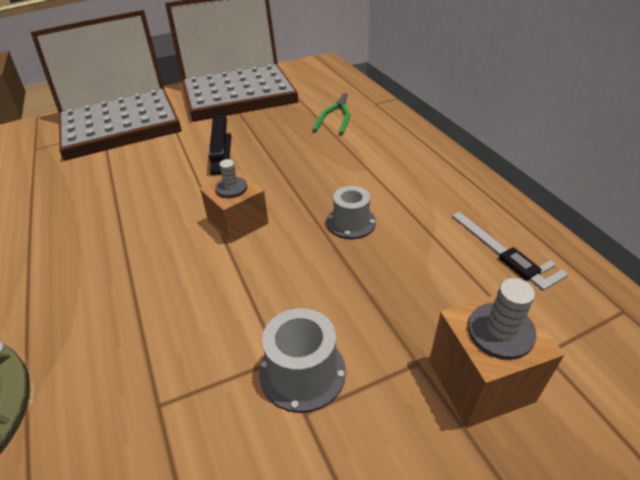

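The top view shows the large plug's handle top near (466,164) and the large ring's mouth near (389,310). In the side view they are near (517,291) and (299,341). I'll enlarge these areas.

```bash
python3 - <<'E'
import cv2,numpy as np
t=cv2.imread("pics/top0.png");s=cv2.imread("pics/side0.png")
def c(i,x,y,w=100,h=75): return cv2.resize(i[y:y+h,x:x+w],(400,300),interpolation=cv2.INTER_CUBIC)
cv2.imwrite("pics/m1.png",np.vstack([np.hstack([c(t,405,140),c(t,340,275)]),np.hstack([c(s,455,280),c(s,250,305)])]))
E
cat > h.py <<'E'
import numpy as np,cv2
from scipy.spatial.transform import Rotation as R
from cell import cams
def ray(n,uv):
    c=cams.calibration(n);p=cv2.undistortPoints(np.array([[uv]],float),c["K"],c["dist"])[0,0]
    return np.array(c["origin"]),R.from_euler("xyz",c["rotation"],degrees=True).apply([p[0],p[1],1])
def atz(n,uv,z):
    o,d=ray(n,uv);return o+d*(z-o[2])/d[2]
def proj(n,P):
    c=cams.calibration(n);r=R.from_euler("xyz",c["rotation"],degrees=True).inv()
    q=r.apply(np.atleast_2d(P)-c["origin"]);return cv2.projectPoints(q,np.zeros(3),np.zeros(3),c["K"],c["dist"])[0][:,0]
E
```

```text
(no output)
```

View pics/m1.png

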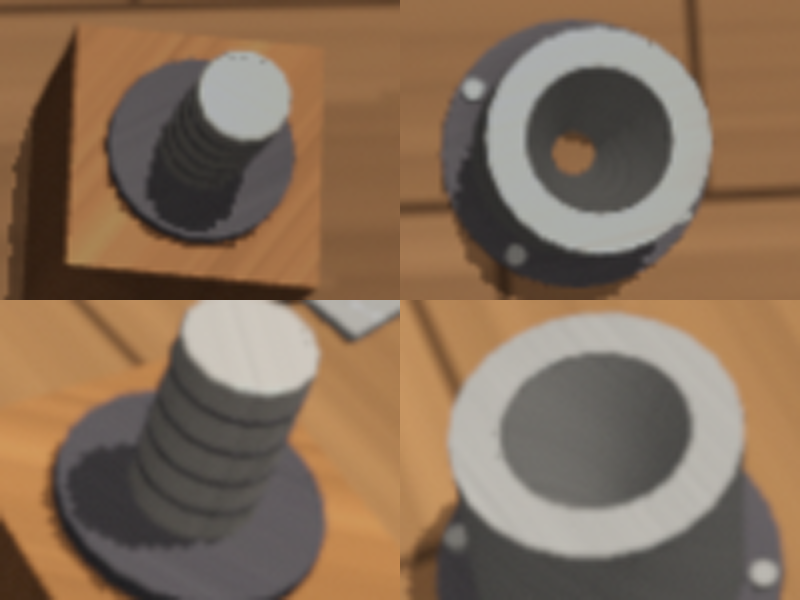

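The crops give these centres. Top view: handle top (466.0,163.8), ring mouth (389.9,310.0). Side view: handle top (517.5,291.5), ring mouth (299.3,338.7).

```bash
python3 - <<'E'
from h import *
def tri(a,b):
    (o1,d1),(o2,d2)=ray("top",a),ray("side",b);s=np.linalg.lstsq(np.c_[d1,-d2],o2-o1,rcond=None)[0]
    return (o1+d1*s[0]+o2+d2*s[1])/2
P=[((466,163.8),(517.5,291.5),.168),((389.9,310),(299.3,338.7),.076)]
for a,b,z in P: print(atz("top",a,z),atz("side",b,z),tri(a,b))
print("collar",atz("top",(455.5,177),.108))
print("small",atz("top",(168.5,306),.12),atz("top",(239,206),0))
# block corners
for p in [(424,147),(485,154),(484,213),(421.5,206)]: print(atz("top",p,.1))
E
```

```text
[ 0.62916639 -0.23412878  0.168     ] [ 0.62751258 -0.2372612   0.168     ] [ 0.63043441 -0.23525792  0.16447786]
[ 0.43684585 -0.12722967  0.076     ] [ 0.43604749 -0.13083911  0.076     ] [ 0.43707355 -0.12783618  0.07164696]
collar [ 0.62917929 -0.23444301  0.108     ]
small [0.44954059 0.18994175 0.12      ] [ 6.24052371e-01  1.04771529e-01 -1.11022302e-16]
[ 0.68126081 -0.19223118  0.1       ]
[ 0.66769417 -0.28682887  0.1       ]
[ 0.57405105 -0.27519039  0.1       ]
[ 0.5877832  -0.18081827  0.1       ]
```

>>> arm_command:
  series: "0 0 -10 0.125 0;0 0 -20 0.125 0;0 0 -25 0 0;0 0 -25 0 0;0 0 -25 0 0;0 0 -15 0 0;0 0 0 0 0;0 0 0 0 0"
  squeeze: 25

```text
time_s: 0.77
tool_pos: [0.1613, -0.6299, 0.3178]
tool_rot: [180.0, -0.0, 0.0]
force: [0.4, 0.6, -0.9]
grip_width: 0.0872
grasp_force: 0.0
```

>>> arm_command:
  series: "10 -9 0 0 0;20 -17 0 0 0;25 -21 0 0 0;25 -21 0 0 0;30 -25 0 0 0;30 -25 0 0 0;30 -25 0 0 0;30 -25 0 0 0;30 -25 0 0 0;30 -25 0 0 0;30 -25 0 0 0;30 -25 0 0 0;30 -25 0 0 0;30 -25 0 0 0;30 -25 0 0 0;25 -21 0 0 0;20 -17 0 0 0;12 -14 0 0 0;0 0 0 0 0;0 0 0 0 0"

```text
time_s: 2.43
tool_pos: [0.628, -0.2315, 0.3154]
tool_rot: [-179.9, 0.2, 0.3]
force: [-0.4, -0.9, -1.0]
grip_width: 0.0871
grasp_force: 0.0
```

>>> arm_command:
  series: "0 2 20 0 0;0 2 30 0 0;0 0 30 0 0;0 0 30 0 0;0 0 15 0 0;0 0 0 0 0;0 0 0 0 0"

```text
time_s: 3.02
tool_pos: [0.6263, -0.2394, 0.1917]
tool_rot: [180.0, 0.2, -0.1]
force: [0.1, -0.1, 0.5]
grip_width: 0.087
grasp_force: 0.0
```

```bash
python3 - <<'E'
from h import *
i=cams.read_camera("side");cv2.imwrite("pics/s2.png",cv2.resize(i[170:440,380:640],(780,590))[:, :])
E
```

```text
(no output)
```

View pics/s2.png

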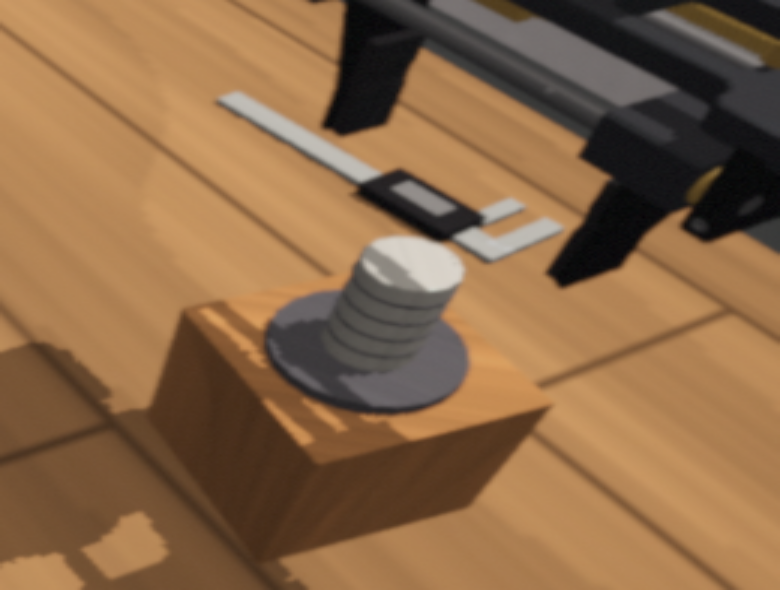

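The fingertips straddle the handle, at crop pixels (345,130) and (562,283). I'll check that against the kinematics.

```bash
python3 - <<'E'
from h import *
from cell import telemetry
o=telemetry.get_obs();print(o["tool_pos"])
i=cams.read_camera("top");cv2.imwrite("pics/t2.png",cv2.resize(i[100:250,370:570],(800,600),interpolation=cv2.INTER_CUBIC))
p=np.array(o["tool_pos"])
print(proj("side",[p,p+[0,.05,0],p-[0,.05,0]]),proj("top",[p,p+[0,.05,0],p-[0,.05,0]]))
print(atz("side",(531,264.7),p[2]))
E
```

```text
[ 0.62753384 -0.23935012  0.19342258]
[[526.12285463 274.86224045]
 [491.50485068 242.44851334]
 [565.43886485 312.13463385]] [[474.90175764 158.64556099]
 [438.68258274 159.46307437]
 [510.47984603 157.93588728]]
[ 0.6412595  -0.23125142  0.19342258]
```

View pics/t2.png

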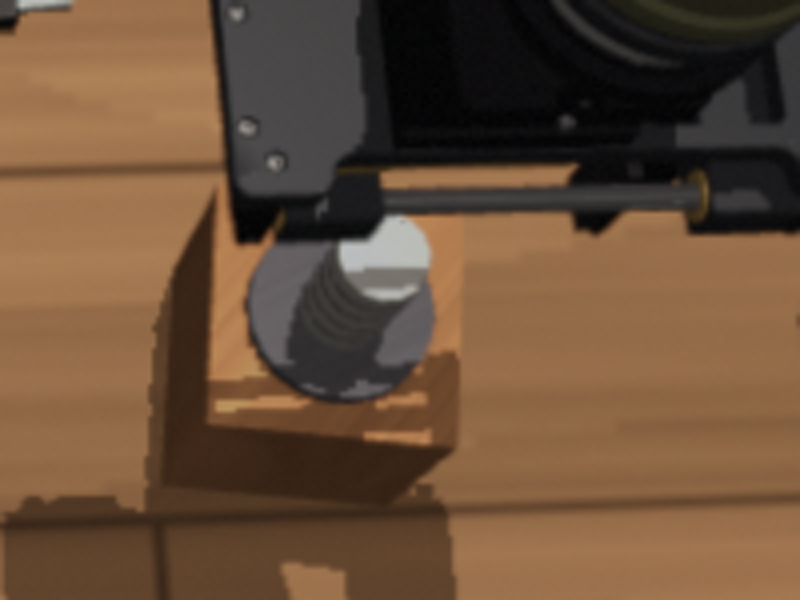

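The fingertips look about 10 mm off the projection. I'll overlay the expected tip outlines to check.

```bash
python3 - <<'E'
from h import *
from cell import telemetry
p=np.array(telemetry.get_obs()["tool_pos"])
out=[]
for n,(x,y) in dict(side=(470,200),top=(425,110)).items():
    i=cams.read_camera(n);w,h=(133,100)
    c=cv2.resize(i[y:y+h,x:x+w],(798,600),interpolation=cv2.INTER_CUBIC)
    c=cv2.convertScaleAbs(c,alpha=2.0,beta=20)
    for s in(1,-1):
        q=p+np.array([[-.0095,s*.0435,0],[.0095,s*.0435,0],[.0095,s*.0585,0],[-.0095,s*.0585,0]])
        cv2.polylines(c,[np.int32((proj(n,q)-[x,y]+.5)*6)],True,(0,255,0),1)
    out.append(cv2.resize(c,(400,300)) if 0 else c[:, :])
cv2.imwrite("pics/o.png",cv2.resize(np.vstack([out[0],out[1]]),(450,600) if 0 else (400,600)))
cv2.imwrite("pics/os.png",out[0]);cv2.imwrite("pics/ot.png",out[1])
E
```

```text
(no output)
```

View pics/os.png

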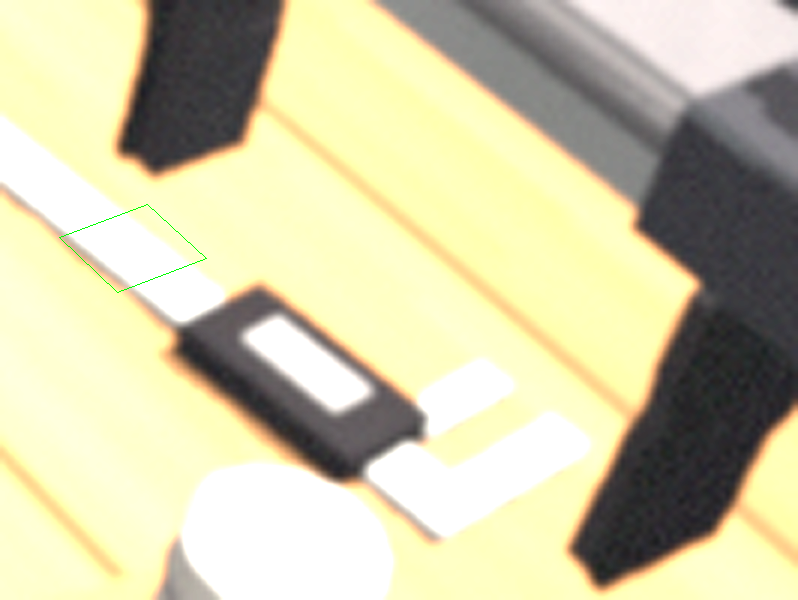

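View pics/ot.png

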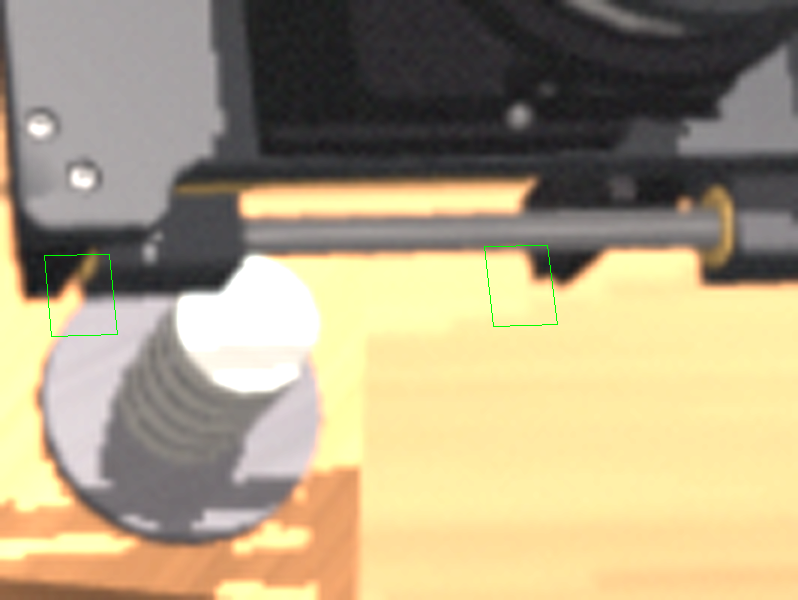

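```bash
python3 - <<'E'
from h import *
from cell import telemetry
p=np.array(telemetry.get_obs()["tool_pos"]);print(p,telemetry.get_obs()["qpos"])
(o1,d1),(o2,d2)=ray("top",(513.8,156.2)),ray("side",(564.5,291.3));s=np.linalg.lstsq(np.c_[d1,-d2],o2-o1,rcond=None)[0]
a,b=o1+d1*s[0],o2+d2*s[1];print(a,b)
for z in(.193,.2,.205,.21,.215,.22):
    L=atz("side",(495.3,228.7),z);r=atz("side",(564.5,291.3),z);t=atz("top",(513.8,156.2),z);print(z,L,r,t,np.linalg.norm(L-r),(L+r)[:2]/2+[.0095,0])
E
```

```text
[ 0.62884119 -0.23886285  0.19482374] [ 34.95234169  22.55011472 -22.13425915  79.35474753   8.48658856
  79.5267879  -77.14236696]
[ 0.62091478 -0.28402013  0.21880106] [ 0.62050127 -0.28373783  0.21853869]
0.193 [ 0.64545837 -0.17413406  0.193     ] [ 0.64545362 -0.27092338  0.193     ] [ 0.63009972 -0.29454529  0.193     ] 0.09678931722074949 [ 0.654956   -0.22252872]
0.2 [ 0.63861898 -0.17981826  0.2       ] [ 0.63861433 -0.27443574  0.2       ] [ 0.62760779 -0.29168975  0.2       ] 0.09461748235801025 [ 0.64811666 -0.227127  ]
0.205 [ 0.6337337 -0.1838784  0.205    ] [ 0.63372913 -0.27694457  0.205     ] [ 0.62582783 -0.28965007  0.205     ] 0.09306617174176796 [ 0.64323141 -0.23041149]
0.21 [ 0.62884842 -0.18793854  0.21      ] [ 0.62884392 -0.2794534   0.21      ] [ 0.62404788 -0.28761039  0.21      ] 0.09151486112552562 [ 0.63834617 -0.23369597]
0.215 [ 0.62396314 -0.19199868  0.215     ] [ 0.62395872 -0.28196223  0.215     ] [ 0.62226792 -0.28557071  0.215     ] 0.08996355050928331 [ 0.63346093 -0.23698046]
0.22 [ 0.61907786 -0.19605882  0.22      ] [ 0.61907352 -0.28447106  0.22      ] [ 0.62048797 -0.28353104  0.22      ] 0.08841223989304094 [ 0.62857569 -0.24026494]
```

Triangulation puts the real tips at z≈0.22, about 25 mm above the reported TCP. In x and y they agree with it. I'll descend part way, close partly and look.

>>> arm_command:
  series: "0 -3 10 0 0;0 0 20 0 60;0 0 20 0 110;0 0 15 0 110;0 0 0 0 110;0 0 0 0 110;0 0 0 0 110;0 0 0 0 110"

```text
time_s: 3.88
tool_pos: [0.6291, -0.2355, 0.1294]
tool_rot: [179.9, -0.2, 0.0]
force: [-1.0, 0.2, -0.3]
grip_width: 0.0521
grasp_force: 0.0
```

```bash
python3 - <<'E'
from h import *
from cell import telemetry
o=telemetry.get_obs();p=np.array(o["tool_pos"]);print(p,o["force"],o["grip_width"])
out=[]
for n,(x,y) in dict(side=(465,240),top=(410,120)).items():
    i=cams.read_camera(n);w,h=(100,100)
    c=cv2.resize(i[y:y+h,x:x+w],(400,400),interpolation=cv2.INTER_CUBIC)
    c=cv2.convertScaleAbs(c,alpha=1.6,beta=20)
    g=o["grip_width"]/2
    for dz in (0,.025):
      for s in(1,-1):
        q=p+np.array([[-.0095,s*g,dz],[.0095,s*g,dz]])
        cv2.polylines(c,[np.int32((proj(n,q)-[x,y]+.5)*4)],True,(0,255,0) if dz else (0,0,255),1)
    out.append(c)
cv2.imwrite("pics/p3.png",np.hstack(out))
E
```

```text
[ 0.6290893  -0.23549484  0.12938916] [-1.03457101  0.1980643  -0.32657917] 0.05207766716370459
```

View pics/p3.png

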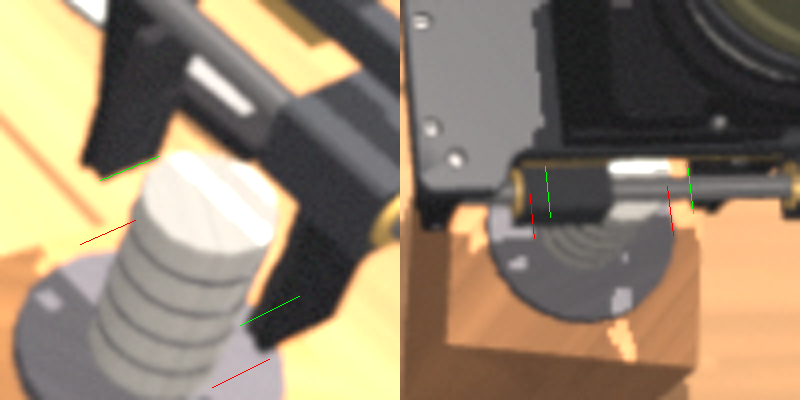

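The green outline, 25 mm above the reported TCP, matches the fingertips. The true tips are therefore about 25 mm higher than reported, and I need to go 31 mm lower.

>>> arm_command:
  series: "0 0 8 0 110;0 0 8 0 110;0 0 7 0 110;0 0 4 0 110;0 0 2 0 110;0 0 2 0 110;0 0 0 0 110;0 0 0 0 110"

```text
time_s: 4.65
tool_pos: [0.6281, -0.2353, 0.0967]
tool_rot: [180.0, -0.0, 0.0]
force: [0.0, 0.6, -0.8]
grip_width: 0.0498
grasp_force: 0.0
```

>>> arm_command:
  series: "0 0 0 0 125;0 0 0 0 135;0 0 0 0 145;0 0 0 0 155;0 0 0 0 170;0 0 0 0 190;0 0 0 0 200;0 0 0 0 200;0 0 0 0 200;0 0 0 0 200;0 0 0 0 200;0 0 0 0 200"
  squeeze: 25

```text
time_s: 5.65
tool_pos: [0.6281, -0.2348, 0.0968]
tool_rot: [-180.0, -0.0, 0.1]
force: [-1.2, 3.1, 2.3]
grip_width: 0.0335
grasp_force: 25.0
```

>>> arm_command:
  series: "0 0 -3 0 200;0 0 -5 0 200;0 0 -8 0 200;0 0 -10 0 200;0 0 -12 0 200;0 0 -12 0 200;0 0 -12 0 200;0 0 -12 0 200;0 0 -12 0 200;0 0 -8 0 200;0 0 -4 0 200;0 0 0 0 200;0 0 0 0 200;0 0 0 0 200"

```text
time_s: 6.82
tool_pos: [0.6274, -0.2352, 0.1936]
tool_rot: [-180.0, 0.1, 0.1]
force: [0.8, 0.5, -4.8]
grip_width: 0.0335
grasp_force: 25.0
```

>>> arm_command:
  series: "-4 -2 0 0 200;-8 -4 0 0 200;-12 -7 0 0 200;-16 -9 0 0 200;-16 -9 0 0 200;-16 -9 0 0 200;-16 -9 0 0 200;-16 -9 0 0 200;-16 -9 0 0 200;-16 -9 0 0 200;-16 -9 0 0 200;-14 -8 0 0 200;-12 -6 0 0 200;-8 -4 0 0 200;-4 -2.5 0 0 200;-2 -1 0 0 200;0 0 0 0 200;0 0 0 0 200;0 0 0 0 200;0 0 0 0 200"

```text
time_s: 8.48
tool_pos: [0.4363, -0.1291, 0.1945]
tool_rot: [-180.0, 0.0, 0.0]
force: [-0.1, -1.0, -4.0]
grip_width: 0.0335
grasp_force: 25.0
```

```bash
python3 - <<'E'
from h import *
from cell import telemetry
o=telemetry.get_obs();p=np.array(o["tool_pos"]);print(p,o["tool_rot"],o["force"],o["grip_width"])
out=[]
for n,(x,y) in dict(side=(240,230),top=(330,210)).items():
    i=cams.read_camera(n);w,h=(133,160)
    out.append(cv2.resize(i[y:y+h,x:x+w],(399,480),interpolation=cv2.INTER_CUBIC))
    cv2.imwrite(f"pics/full_{n}.png",i)
cv2.imwrite("pics/p4.png",np.hstack(out))
E
```

```text
[ 0.43628195 -0.12914328  0.19451729] [-1.79981153e+02  1.62238452e-03  3.92000795e-02] [-0.12553982 -0.96958582 -3.98995936] 0.033523396724618945
```

View pics/p4.png

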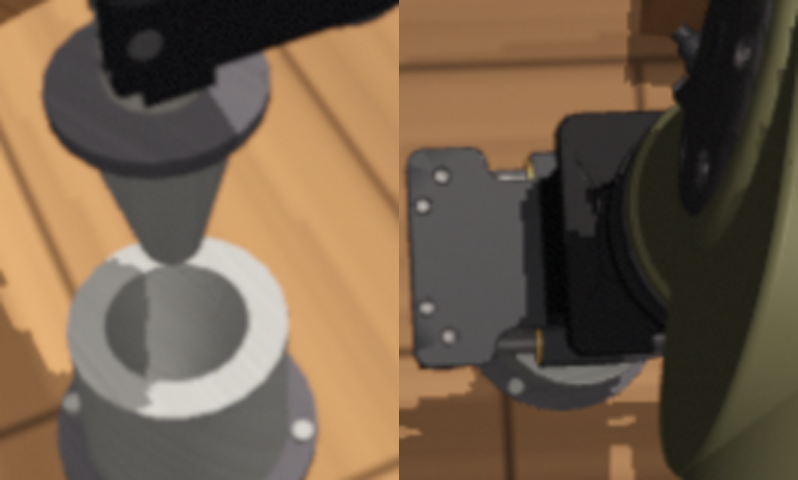

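The plug hangs upright above the ring. Its nose is at crop (173,257) and the bore mouth at (177,322). I'll compare these with predicted projections.

```bash
python3 - <<'E'
from h import *
t=np.linspace(0,2*np.pi,90)
def ext(x,y,z,r):
    q=(proj("side",np.c_[x+r*np.cos(t),y+r*np.sin(t),0*t+z])-[240,230]+.5)*3
    return q.min(0).round(),q.max(0).round()
for x,y in [(.4363,-.1291),(.4363,-.1321)]:
  print("nose",ext(x,y,.1255,.011),"collar top",ext(x,y,.2055,.036),"bot",ext(x,y,.1975,.036),"ring",ext(x,y,.076,.042),"bore",ext(x,y,.076,.0275))
E
```

```text
nose (array([138., 216.]), array([201., 265.])) collar top (array([37.,  1.]), array([268., 162.])) bot (array([41., 19.]), array([269., 180.])) ring (array([ 67., 237.]), array([290., 421.])) bore (array([105., 266.]), array([251., 386.]))
nose (array([141., 222.]), array([204., 271.])) collar top (array([40.,  6.]), array([272., 169.])) bot (array([44., 25.]), array([273., 187.])) ring (array([ 69., 243.]), array([293., 427.])) bore (array([108., 272.]), array([255., 392.]))
```

>>> arm_command:
  series: "-1 0 4 0 200;0 0 8 0 200;0 0 10 0 200;0 0 10 0 200;0 0 10 0 200;0 0 10 0 200;0 0 10 0 200;0 0 10 0 200;0 0 10 0 200;0 0 8 0 200;0 0 6 0 200;0 0 4 0 200;0 0 2 0 200;0 0 1 0 200;0 0 0 0 200;0 0 0 0 200;0 0 0 0 200"

```text
time_s: 10.0
tool_pos: [0.4353, -0.1291, 0.0921]
tool_rot: [180.0, -0.0, 0.0]
force: [0.2, -0.3, -5.0]
grip_width: 0.0338
grasp_force: 25.0
```

Nose is about 13 mm above rest. I'll reduce the grip and creep down.

>>> arm_command:
  series: "0 0 1 0 200;0 0 1 0 200;0 0 1 0 200;0 0 1 0 200;0 0 1 0 200;0 0 0 0 200;0 0 0 0 200"
  squeeze: 14

```text
time_s: 10.58
tool_pos: [0.4351, -0.1288, 0.0866]
tool_rot: [-180.0, -0.0, 0.1]
force: [1.1, 1.7, -5.0]
grip_width: 0.0337
grasp_force: 14.0
```

>>> arm_command:
  series: "0 0 1 0 200;0 0 1 0 200;0 0 0 0 200;0 0 0 0 200"

```text
time_s: 10.92
tool_pos: [0.4353, -0.1285, 0.0847]
tool_rot: [-180.0, -0.0, 0.1]
force: [1.3, 3.3, -4.3]
grip_width: 0.0333
grasp_force: 14.0
```

Contact is on the −y side, so I'll shift +y by about 1 mm while creeping.

>>> arm_command:
  series: "0.3 -0.7 0 0 200;0.2 -0.5 0 0 200;0 0 1 0 200;0 0 1 0 200;0 0 0 0 200;0 0 0 0 200"

```text
time_s: 11.42
tool_pos: [0.4354, -0.1278, 0.0825]
tool_rot: [180.0, -0.0, 0.0]
force: [1.5, 1.0, -4.2]
grip_width: 0.0334
grasp_force: 14.0
```

>>> arm_command:
  series: "0.3 -0.4 0.5 0 200;0.2 0 0.5 0 200;0 0 0.5 0 200;0 0 0.5 0 200;0 0 0 0 200;0 0 0 0 200"

```text
time_s: 11.92
tool_pos: [0.4358, -0.1273, 0.0805]
tool_rot: [-180.0, 0.0, 0.0]
force: [1.0, 1.1, -4.4]
grip_width: 0.0337
grasp_force: 14.0
```

>>> arm_command:
  series: "0.2 -0.2 0.5 0 200;0 0 0.5 0 200;0 0 0.5 0 200;0 0 0 0 200;0 0 0 0 200"

```text
time_s: 12.33
tool_pos: [0.4359, -0.1269, 0.079]
tool_rot: [-180.0, 0.0, 0.1]
force: [-0.6, 1.9, -3.7]
grip_width: 0.0339
grasp_force: 14.0
```

>>> arm_command:
  series: "0 -0.4 0.5 0 200;0 0 0.5 0 200;0 0 0 0 200;0 0 0 0 200"

```text
time_s: 12.67
tool_pos: [0.4361, -0.1266, 0.0782]
tool_rot: [-180.0, 0.0, 0.1]
force: [0.4, 1.4, -1.1]
grip_width: 0.0336
grasp_force: 14.0
```

>>> arm_command:
  series: "0 -0.2 0.4 0 200;0 0 0 0 200;0 0 0 0 200;0 0 0 0 200"

```text
time_s: 13.0
tool_pos: [0.4362, -0.1266, 0.0781]
tool_rot: [180.0, -0.0, 0.0]
force: [-1.0, 2.9, 2.4]
grip_width: 0.0333
grasp_force: 14.0
```

Now seated: the vertical force has gone from −4.5 to +2.4 N. I'll release slowly.

>>> arm_command:
  series: "0 0 0 0 180;0 0 0 0 165;0 0 0 0 158;0 0 0 0 152;0 0 0 0 146;0 0 0 0 135;0 0 0 0 115;0 0 0 0 90;0 0 0 0 80;0 0 0 0 80;0 0 0 0 80"
  squeeze: 5

```text
time_s: 13.92
tool_pos: [0.4361, -0.1266, 0.0777]
tool_rot: [180.0, -0.0, 0.0]
force: [-0.1, -0.4, -0.4]
grip_width: 0.0583
grasp_force: 0.0
```

>>> arm_command:
  series: "0 0 -4 0 80;0 0 -8 0 80;0 0 -12 0 80;0 0 -15 0 80;0 0 -20 0 80;0 0 -20 0 80;0 0 -20 0 80;0 0 -20 0 80;0 0 -10 0 80;0 0 0 0 80;0 0 0 0 80"

```text
time_s: 14.83
tool_pos: [0.4362, -0.1266, 0.2069]
tool_rot: [180.0, -0.0, 0.0]
force: [-0.1, 0.7, 0.6]
grip_width: 0.0597
grasp_force: 0.0
```

```bash
python3 - <<'E'
from h import *
i=cams.read_camera("side");cv2.imwrite("pics/p5.png",cv2.resize(i[100:430,150:450],(600,600)))
E
```

```text
(no output)
```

View pics/p5.png

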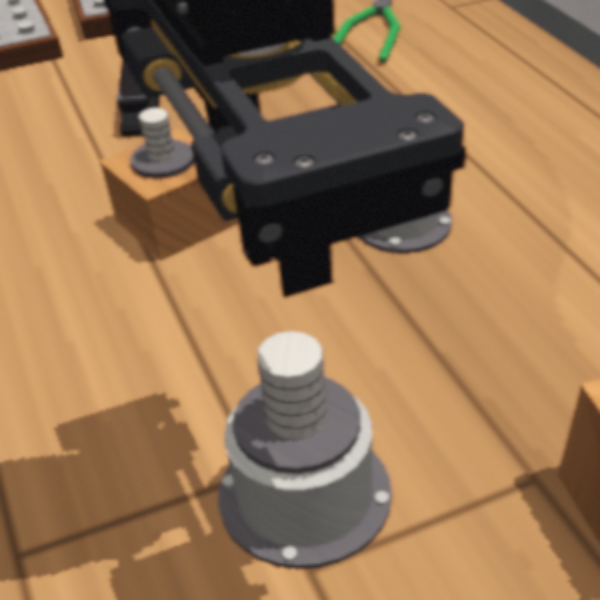

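The plug stands upright and seated in the large ring, with its handle top near crop (290,352). The gripper is clear and the small plug is undisturbed.

```bash
python3 -c "
from cell import env
print(env.sign_off())"
```

```text
the job is handed in; nothing more can be done
None
```

The large plug rests upright in the large ring, released with the gripper clear and the small plug left in place; I handed the job in at about 15 s, but sign-off returned no verdict.

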